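Set the wall clock on the hour and start it

ROBOT

A 6-joint arm with a two-finger parallel gripper is mounted at the origin on the work surface. World frame = base frame: x ahead of the robot, y to its left, z up, the work surface at z = 0. Lengths are in m, angles in rad, forces in N, time in s.
With the tool pointing down it reaches from about 0.35 to 0.725 m from the base axis. Payload 4.3 kg.
Tool frame: the origin (TCP) lies at the very end of the fingers, on their centre line; the grasp point (between the pads) lies 19 mm behind it; z points along the fingers, y is the line along which they close (so a half turn about z gives the same grasp; the last joint's range is limited). The gripper opens to 85 mm and grips with 20 to 120 N. Pads are 22 mm wide; open, the fingers measure 114 mm over their backs; the gripper's body (76 mm by 85 mm) begins 54 mm behind the grasp point. The pads swing forward as they close: fully open they stand 13 mm farther back than shut.
Start: joints at [1.059, 0.377, 0.081, 1.274, 0, 1.46], TCP at [0.225, 0.529, 0.231] pointing down, gripper open.
Joint ranges: [-2.72, 2.72], [-0.84, 1.66], [-1.02, 1.22], [-1.77, 2.12], [-1.37, 1.28], [-3.14, 3.14]. Speed limits (rad/s): [2.57, 2.57, 3.14, 3.14, 3.14, 3.14].

INTERFACE

Orientations are given as a 3x3 rotation matrix whose columns are the frame's x, y, z axes.
In Python, from plant import arm gives the robot as it stands.
- The arm moves only by the tool arm_command, never from a script. Its argument "rows" is a list that holds one entry, the list of rows, each a list of 7 numbers: the shift along the tool's x, y, z in m, then the turn, a rotation vector about the tool's x, y, z in degrees, then the finger opening in m, from 0 to 0.0854. A call has 1 to 5 rows; each row is the pose to reach, as a shift and turn from the pose commanded when the call began, along the tool's axes at that moment; what a row does not reach only later rows make up. A row lasts 1/8 s, in which the tool goes at most 62.5 mm and 10.7 degrees, less where a joint would pass 70% of its speed; a pose out of reach is approached as far as the arm can. A call with a gripper value outside its range is refused whole. The fingers move at their own pace and stop on an object; "grip_force" is the grip in N (left out, the last holds). Time passes only in rows, so rows that repeat a pose let the fingers close. It gives the time, the measured TCP pose, the force, the opening and the grip force at its end, in the units of the state.
- arm.read_state(): the state, without advancing time (a new reading comes with each control period).
- arm.snapshot(name): name is "scene" or "side" or "wrist"; returns a dict with "img" (420x560x3 uint8, red, green, blue), "fx", "fy", "cx", "cy" (pixels), "rvec" (rotation vector, rad) and "tvec" (3), from world to camera coordinates, as OpenCV has them; the wrist camera has in their place "mount" (4x4, takes a point from camera to tool coordinates, whose origin is the TCP and whose axes are the flange's). Camera axes: x right, y down, z forward; pixel columns grow to the right and rows downward; lengths in m; the calibration is good to about 2 mm. A picture is of the moment at which its call begins: read the wrist's pose just before it. There is no depth.
- arm.hand_in(): hands the job in; it is judged then, once.
The state is a dict: "time_s": time; "joint_positions": joint angles; "qd": joint speeds; "joint_torque": joint torques, N m; "position": TCP position; "tcp_rot": TCP orientation; "force": force on the tool from outside, world axes, zero at the start; "ft_torque": the same for the moment, N m; "width": finger opening in m; "finger_force": force on a finger pad.
Only numpy, scipy, OpenCV 4.12 (cv2) and the standard library are available. Lean on these libraries where they do the work, as an engineer would, in place of code of your own. Each camera call takes 0.05 s, during which the arm holds its last target. There are 200 camera calls.

TASK

The wall clock lying face up on the watchmaker's bench is stopped some minutes before the hour. With a fingertip, gently push its long centre hand round, clockwise or anticlockwise as you like, until it points at the twelve mark (the double bar) to within a minute, and leave it standing there; only then push the stop lever beside the dial all the way over towards the dial to start the clock. Pinch and lift nothing, do not shove the clock about, leave the things around it alone, and finish clear of everything.

Things in the scene. Friction and masses are not known exactly. Their poses are not given: they have to be found in the camera images.
- clock: Wall clock, flat aluminium case, 2 to 3.3 kg, lying loose and face up; slides if pushed with over about 10 N. Origin on the bench under the dial's centre; z up, x towards twelve, y towards nine. Case 250 mm along x (-125 to 125), 335 mm along y (-210 to 125), flat top 47 mm above the bench. White dial 218 mm across, face 50 mm above the bench, no glass, no raised rim.
- dial_center (a point): Centre of the dial, on the axis of the minute hand, 64.5 mm above the bench (mid-thickness of the hand's blade). The hub there is brass, 20 mm across, its top 70 mm above the bench.
- twelve_mark (a point): Point over the twelve mark, 95 mm from the dial's centre, 64.5 mm above the bench. The hour marks are flat black bars, double at twelve, single elsewhere. A flat printed hour sub-dial, 52 mm across, lies 48 mm from the centre towards six; ignore it.
- minute_hand (a joint): Angle of the long black minute hand, rad: 0 pointing exactly at twelve, growing clockwise seen from above, one minute = 0.105; limits -3.1 and 3.1 (it does not pass six). Starts between -2.3 and -0.8. Friction of about 0.05 N m: it stays where it is left.
- minute_tip (a point): Pointed end of the minute hand, 96 mm from the axis. The blade is a bar 9 mm wide from the hub to 76 mm from the axis, then 5 mm wide; underside 62, top 67 mm above the bench (12 mm gap over the dial). A short tail at the other end finishes in a disc 20 mm across, 30 mm from the axis.
- stop_lever (a joint): Angle of the stop lever, rad: 0 leaning away from the dial (stopped), 1.0 at its other stop, leaning towards the dial (running); grows anticlockwise seen from above. Starts between 0 and 0.1. Friction of about 0.06 N m: it stays where it is left.
- lever_pivot (a point): Point on the lever's upright axis, 78 mm above the bench; the pivot stands on the case at the three-o'clock side, 30 mm towards six and 155 mm towards three from the dial's centre. Hub 20 mm across, top 71 mm above the bench.
- lever_post (a point): Point 78 mm above the bench on the axis of the lever's upright round post, 14 mm across, 60 to 90 mm above the bench, 58 mm from the pivot. A flat arm, 10 mm wide, 60 to 67 mm above the bench, joins it to the pivot. In the clock's frame the post is at (21, -183) mm at joint value 0, (21, -127) mm at 1.0.
- jar: Glass jar with metal cap, 56 mm across, 55 mm high, standing left of the clock; leave alone. Origin under its centre.
- loupe: Black eyeglass loupe, 34 mm across, 30 mm high, standing left of the clock; leave alone. Origin under its centre.
- mug: Yellow mug, 76 mm across, 85 mm high, to the right of the clock; leave alone. Origin under its centre.

How it is judged:
On the way, in this order (a step that is already met when the one before it is completed fails the run):
1. the minute hand stands still at twelve, within a minute, while the stop lever is still over on the stopped side (value of joint minute_hand between -0.11 and 0.11 rad and velocity of joint minute_hand between -0.05 and 0.05 rad/s and value of joint stop_lever below 0.25 rad), for 0.5 s.
2. the stop lever is pushed over to its stop on the dial side (value of joint stop_lever above 0.9 rad), for 0.2 s.
At the end, for the whole second after the job is handed in: The minute hand is within 0.11 rad (about one minute) of twelve, the stop lever is beyond 0.9 rad of its 1.0 rad travel, the clock lies flat and at rest, and the robot touches nothing (value of joint minute_hand between -0.11 and 0.11 rad and value of joint stop_lever above 0.9 rad and height (world z) of clock below 0.005 m and angle between clock's own z axis and vertical below 0.03 rad and linear speed of clock below 0.01 m/s).
It fails at once if the clock is shoved more than 30 mm (distance of clock from where it was at the start of the episode above 0.03 m).
It fails at once if the clock is lifted or tipped (height (world z) of clock above 0.01 m or angle between clock's own z axis and vertical above 0.08 rad).
It fails at once if the clock, its hand or its lever is pinched or pushed roughly (over 30 N) (contact force between the fingers and clock above 30 N).
It fails at once if a bystander is moved more than 20 mm (distance of any of jar, loupe, mug from where it was at the start of the episode above 0.02 m).
It also fails if it takes over 61 s, if anything falls off the work surface, if the arm or the gripper's body presses on something with over 40 N, if the wrist force passes 120 N, or if a joint passes its speed limit or range.

## Working session

There is one attempt and no reset: what is moved stays moved. The work goes in short steps, Python scripts to look and compute and a tool call to move; the robot and the scene stay as the last step left them, time stands still between calls to the robot, and variables do not carry over. Pictures are saved under pics/ and viewed, at most 10 in all, crops included, and the job is handed in when it is done.

Besides the shell and the picture viewer there is one more tool, called after ">>>" as a command line: name --argument value ..., lists and objects as JSON in quotes. arm_command: Moves the arm, as the interface text tells. Its arguments: {"type":"object","properties":{"rows":{"type":"array","items":{"type":"array","items":{"type":"array","items":{"type":"number"}}}},"grip_force":{"type":"number"}},"required":["rows"]}

```bash
mkdir -p pics; ls
python3 - <<'E'
from plant import arm
import cv2,numpy as np
s=arm.read_state();print(s)
for n in("scene","side"):
    d=arm.snapshot(n);cv2.imwrite(f"pics/{n}0.png",d["img"][:,:,::-1]);print(n,{k:v for k,v in d.items() if k!="img"})
    np.save(f"pics/{n}0.npy",d,allow_pickle=True)
d=arm.snapshot("wrist");print(d["mount"],d["fx"],d["cx"])
E
```

```text
pics
{'time_s': 0.0, 'joint_positions': array([1.05867406e+00, 3.78067375e-01, 7.96778064e-02, 1.27437755e+00,
       2.39796322e-05, 1.46049085e+00]), 'qd': array([ 0.00102711,  0.00025649,  0.0012466 , -0.00127007,  0.00075301,
       -0.00129932]), 'joint_torque': array([-2.00282804e-03, -4.63604200e+01,  2.69876826e+01,  2.08676298e-02,
       -1.32745718e-04, -1.37232502e-05]), 'position': array([0.22456185, 0.52866222, 0.23037849]), 'tcp_rot': array([[-9.20351854e-01,  3.91090132e-01, -9.86644357e-04],
       [ 3.91091303e-01,  9.20350304e-01, -1.70619655e-03],
       [ 2.40781801e-04, -1.95616918e-03, -9.99998058e-01]]), 'force': array([ 0.02461533, -0.60965904,  0.49114314]), 'ft_torque': array([ 0.0582031 , -0.02837222,  0.00612522]), 'finger_force': 0.0, 'width': 0.08542912854610422}
scene {'fx': 405.1687101722933, 'fy': 405.1687101722933, 'cx': 286.2775248451031, 'cy': 210.26821932883465, 'rvec': array([ 2.17076451,  1.02315687, -0.41875193]), 'tvec': array([-0.40829544, -0.22090358,  1.29050616])}
side {'fx': 465.80031537685045, 'fy': 465.80031537685045, 'cx': 276.7441052803698, 'cy': 217.6452479550225, 'rvec': array([ 0.07030237, -2.8445427 ,  1.32595192]), 'tvec': array([0.55969168, 0.06206813, 1.04492618])}
[[ 9.05572983e-04 -9.45796626e-01 -3.24758251e-01  8.39192064e-02]
 [ 9.99999579e-01  8.07937163e-04  4.35488114e-04  2.21108715e-05]
 [-1.49498929e-04 -3.24758509e-01  9.45796960e-01 -1.42146900e-01]
 [ 0.00000000e+00  0.00000000e+00  0.00000000e+00  1.00000000e+00]] 298.74339454035123 272.5305155415069
```

View pics/scene0.png

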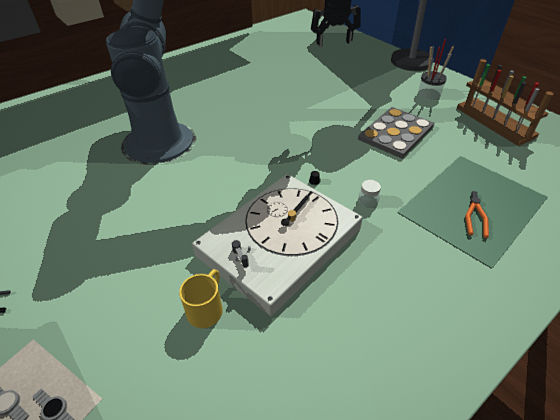

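View pics/side0.png

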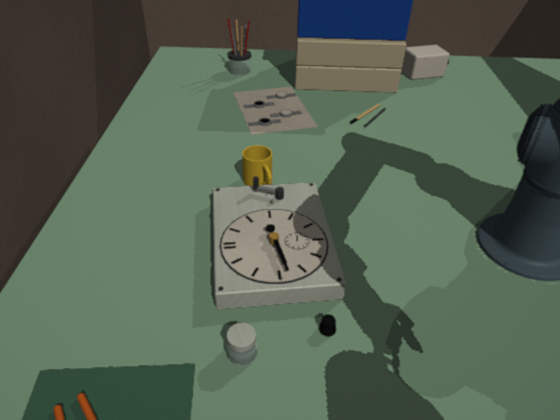

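Scene view: the dial hub is near (292,214), the hand tip near (312,193), the double bar near (321,238) and the lever near (236,245)–(244,261). Side view: hub near (274,237), tip near (286,269), double bar near (229,245) and post near (255,183). The mug is just beyond the lever.

```bash
cat > h.py <<'E'
import numpy as np,cv2
def ray(d,u,v,z,cam=None):
    p=cv2.undistortPoints(np.array([[[u,v]]],float),np.array([[d["fx"],0,d["cx"]],[0,d["fy"],d["cy"]],[0,0,1.]]),None)[0,0]
    if cam is None:
        R=cv2.Rodrigues(d["rvec"])[0]; C=-R.T@d["tvec"]; w=R.T@np.r_[p,1]
    else:
        C=cam[:3,3]; w=cam[:3,:3]@np.r_[p,1]
    return (C+w*(z-C[2])/w[2])[:2]
E
python3 - <<'E'
import numpy as np,cv2
from h import ray
P={"scene":dict(hub=(292,214,.07),tip=(312,193,.0645),twelve=(321,238,.05),c1=(288,178,.047),c2=(361,214,.047),c3=(268,305,.047),c4=(194,241,.047),pA=(236,242,.09),pB=(243,257,.09),mug=(201,318,0),jar=(369,203,0),loupe=(315,183,0)),
"side":dict(hub=(274,237,.07),tip=(286,269,.0645),twelve=(229,245,.05),c1=(336,281,.047),c2=(217,291,.047),c3=(212,188,.047),c4=(318,185,.047),pA=(279,190,.09),pB=(255,180,.09),mug=(258,180,0),jar=(241,355,0),loupe=(328,332,0))}
for k in P["scene"]:
    print(k,*[ray(np.load(f"pics/{n}0.npy",allow_pickle=True).item(),*P[n][k]).round(4) for n in P])
for n in P:
    d=np.load(f"pics/{n}0.npy",allow_pickle=True).item()["img"]
    c=d[170:320,185:385] if n=="scene" else d[165:315,190:390]
    cv2.imwrite(f"pics/{n}c.png",cv2.resize(c[:,:,::-1],None,fx=4,fy=4,interpolation=cv2.INTER_CUBIC))
E
```

```text
hub [0.5712 0.0749] [0.5636 0.0829]
tip [0.5426 0.1654] [0.5368 0.1657]
twelve [0.6585 0.0894] [0.6555 0.0909]
c1 [0.4437 0.1687] [0.4404 0.175 ]
c2 [0.6622 0.2208] [0.6634 0.2126]
c3 [ 0.7193 -0.113 ] [ 0.7201 -0.1064]
c4 [ 0.4771 -0.1412] [ 0.4667 -0.135 ]
pA [ 0.5737 -0.0861] [ 0.5588 -0.0508]
pB [ 0.617  -0.0982] [ 0.6151 -0.0856]
mug [ 0.631  -0.2235] [ 0.6182 -0.2121]
jar [0.6199 0.3067] [0.6098 0.3157]
loupe [0.4671 0.2493] [0.4551 0.2588]
```

View pics/scenec.png

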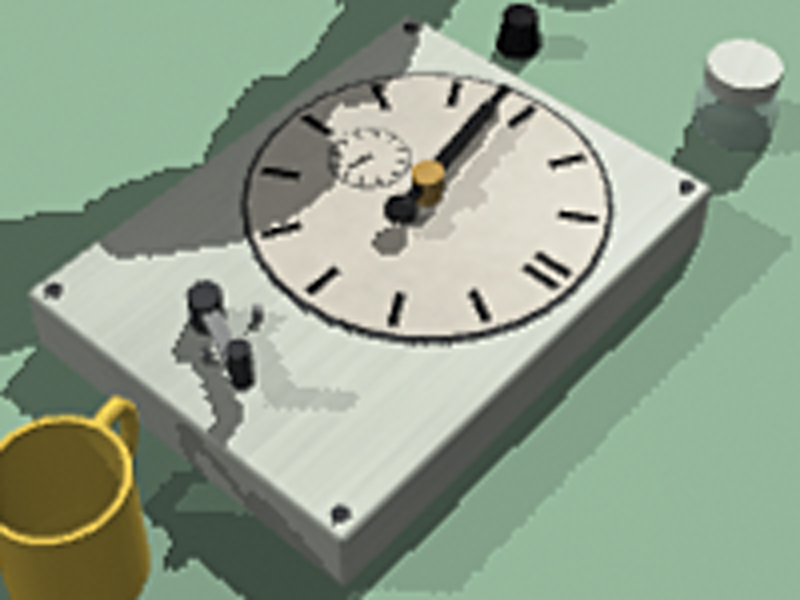

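The crop gives a finer hub at scene (292,212), tip at (310.8,192.5) and twelve at (321.8,237.5). That puts the clock centre at about (0.567,0.078), twelve at about 10° in world and the hand at about 107°, which is roughly -1.7 rad.

```bash
cat >> h.py <<'E'
def u(deg): return np.array([np.cos(np.radians(deg)),np.sin(np.radians(deg))])
def plan(R,p,targets):
    """targets: (x,y,z,yaw of tool x in deg) -> shift/turn rows from the present pose"""
    from scipy.spatial.transform import Rotation as Ro
    for x,y,z,yw in targets:
        a=u(yw); T=np.array([[a[0],a[1],0],[a[1],-a[0],0],[0,0,-1.]])
        print((R.T@(np.array([x,y,z])-p)).round(4).tolist(), Ro.from_matrix(R.T@T).as_rotvec(degrees=True).round(1).tolist())
E
python3 - <<'E'
from plant import arm;from h import *
s=arm.read_state();plan(s["tcp_rot"],s["position"],[(.519,.131,.2,197)])
E
```

```text
[-0.4265, -0.2509, 0.0309] [-0.1, -0.0, -40.0]
```

>>> arm_command --rows '[[[-0.05,-0.03,0.003,0,0,-5,0],[-0.1,-0.06,0.006,0,0,-10,0],[-0.15,-0.09,0.01,0,0,-15,0],[-0.2,-0.12,0.014,0,0,-20,0],[-0.25,-0.147,0.018,0,0,-25,0]]]' --grip_force 20

```text
time_s: 0.78
position: [0.3981, 0.2944, 0.2131]
tcp_rot: [[-0.999, -0.038, -0.0], [-0.038, 0.999, 0.0], [0.0, 0.0, -1.0]]
force: [1.1, 0.5, -0.3]
width: 0.0001
finger_force: 0.0
```

Run:
```python
from plant import arm;from h import *
s=arm.read_state();print(s["position"]);plan(s["tcp_rot"],s["position"],[(.519,.131,.2,197)])
```

```text
[0.39807214 0.29444531 0.2130525 ]
[-0.1147, -0.1679, 0.013] [0.0, -0.0, -14.9]
```

>>> arm_command --rows '[[[-0.03,-0.044,0.003,0,0,-4,0],[-0.06,-0.088,0.006,0,0,-8,0],[-0.09,-0.13,0.01,0,0,-12,0],[-0.115,-0.168,0.013,0,0,-15,0],[-0.115,-0.168,0.013,0,0,-15,0]]]'

```text
time_s: 1.4
position: [0.5195, 0.1298, 0.1996]
tcp_rot: [[-0.958, -0.288, -0.0], [-0.288, 0.958, -0.0], [0.0, -0.0, -1.0]]
force: [-1.0, 0.4, -0.2]
width: -0.0
finger_force: 0.0
```

Run:
```python
from plant import arm;from h import *
s=arm.read_state();d=arm.snapshot("wrist");d["s"]=s;np.save("pics/w1.npy",d,allow_pickle=True)
print(s["position"],s["tcp_rot"].round(3));cv2.imwrite("pics/w1.png",d["img"][:,:,::-1])
```

```text
[0.51952277 0.12977986 0.19959514] [[-0.958 -0.288 -0.   ]
 [-0.288  0.958 -0.   ]
 [ 0.    -0.    -1.   ]]
```

View pics/w1.png

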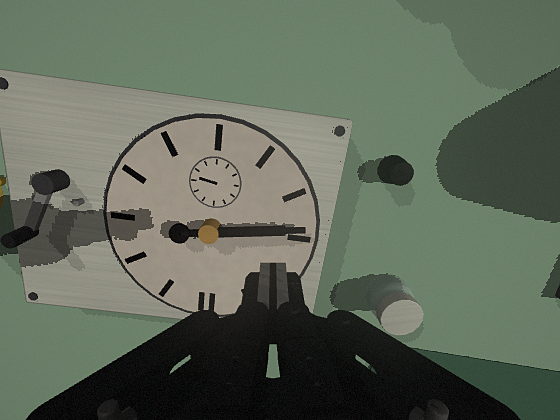

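Wrist view, image up is towards the robot: hub at (208,232), tip (308,230), twelve double bar (206,303), post top (55,180) or (15,237). The closed fingers end at (272,265).

Run:
```python
from h import *
d=np.load("pics/w1.npy",allow_pickle=True).item();s=d["s"]
T=np.eye(4);T[:3,:3]=s["tcp_rot"];T[:3,3]=s["position"];C=T@d["mount"]
for n,a in dict(hub=(209,232,.07),tip=(306,230.5,.0645),disc=(179,233,.067),twelve=(207,301,.05),six=(219,137,.05),three=(123,216,.05),nine=(298,239,.05),c1=(352,122,.047),c4=(0,70,.047),loupe=(400,171,.03),jar=(402,318,.055),postA=(55,180,.09),postB=(12,238,.09),mugedge=(3,188,.08)).items(): print(n,ray(d,*a,cam=C).round(4))
g=d["img"]; hsv=cv2.cvtColor(g,cv2.COLOR_RGB2HSV)
m=cv2.inRange(hsv[:260],(0,0,110),(40,60,255)); 
c=max(cv2.findContours(cv2.inRange(hsv[195:250,195:225],(10,120,60),(30,255,255)),0,1)[0],key=cv2.contourArea);print("brass",c.reshape(-1,2).min(0)+[195,195],c.reshape(-1,2).max(0)+[195,195])
```

```text
hub [0.5618 0.0777]
tip [0.5348 0.1694]
disc [0.5727 0.0492]
twelve [0.6544 0.0924]
six [0.4735 0.0632]
three [ 0.579  -0.0133]
nine [0.5514 0.1678]
c1 [0.4244 0.1794]
c4 [ 0.4738 -0.138 ]
loupe [0.4547 0.25  ]
jar [0.6085 0.3121]
postA [ 0.544 -0.057]
postB [ 0.6104 -0.0912]
mugedge [ 0.5691 -0.1077]
brass [198 219] [219 243]
```

Run:
```python
from plant import arm;from h import *
s=arm.read_state();c=np.array([.564,.078])
f=lambda ph,off,z:(*(c+.06*u(ph)-off*u(ph-90)),z,ph+90)
plan(s["tcp_rot"],s["position"],[f(107.5,.032,.12),f(107.5,.032,.056)])
```

```text
[0.0044, -0.0046, 0.0797] [0.0, -0.1, -0.7]
[0.0043, -0.0046, 0.1437] [0.0, -0.1, -0.7]
```

>>> arm_command --rows '[[[0.004,-0.004,0.04,0,0,0,0],[0.004,-0.005,0.08,0,0,-0.5,0],[0.004,-0.005,0.11,0,0,-0.7,0],[0.004,-0.005,0.135,0,0,-0.7,0],[0.004,-0.005,0.1435,0,0,-0.7,0]]]'

```text
time_s: 2.08
position: [0.5135, 0.1273, 0.0554]
tcp_rot: [[-0.952, -0.305, -0.004], [-0.305, 0.952, 0.0], [0.003, 0.001, -1.0]]
force: [-0.6, -0.2, 0.9]
width: 0.0002
finger_force: 0.0
```

Run:
```python
from plant import arm;from h import *
s=arm.read_state();d=arm.snapshot("wrist");print(s["position"],s["force"]);cv2.imwrite("pics/w2.png",d["img"][:,:,::-1])
```

```text
[0.51354116 0.12729145 0.05535823] [-0.59507008 -0.1730629   0.89121076]
```

View pics/w2.png

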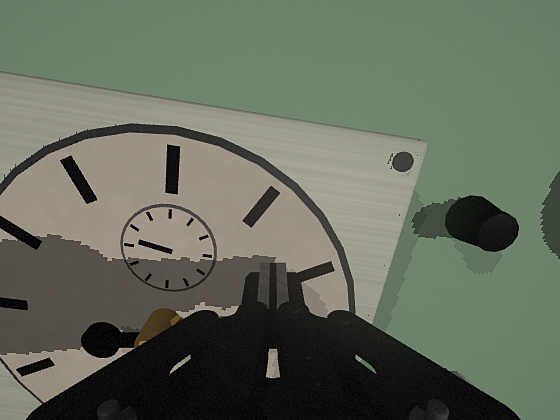

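The fingers are down at (272,265) beside the blade on the robot side, with the hub and tail at (155,330) and (100,340). I'll now push it round.

```bash
cat >> h.py <<'E'
c=np.array([.564,.078])
f=lambda ph,off=.0155,z=.056:(*(c+.06*u(ph)-off*u(ph-90)),z,ph+90)
E
python3 - <<'E'
from plant import arm;from h import *
s=arm.read_state()
R,p=s["tcp_rot"],s["position"]
def g(a):
    x=f(a[0]);plan(R,p,a)
plan(R,p,[f(107.5,.024),f(107.5),f(101),f(95),f(89)])
# next call, from ideal pose at phi
def ideal(ph):
    a=u(ph+90);return np.array([[a[0],a[1],0],[a[1],-a[0],0],[0,0,-1.]]),np.array(f(ph)[:3])
print("from 89");plan(*ideal(89),[f(89-k) for k in (6,13,20,27,34)])
E
```

```text
[-0.0091, -0.002, -0.0008] [0.1, -0.2, 0.3]
[-0.0176, -0.002, -0.0009] [0.1, -0.2, 0.3]
[-0.0245, -0.0007, -0.0009] [0.0, -0.2, 6.8]
[-0.0309, -0.0002, -0.0009] [0.0, -0.2, 12.8]
[-0.0374, -0.0003, -0.0009] [0.0, -0.2, 18.8]
from 89
[-0.0064, 0.0013, 0.0] [0.0, 0.0, 6.0]
[-0.0139, 0.0019, 0.0] [0.0, 0.0, 13.0]
[-0.0215, 0.0017, 0.0] [0.0, 0.0, 20.0]
[-0.0289, 0.0005, 0.0] [0.0, 0.0, 27.0]
[-0.0362, -0.0016, 0.0] [0.0, 0.0, 34.0]
```

>>> arm_command --rows '[[[-0.009,-0.002,0,0,0,0,0],[-0.0175,-0.002,0,0,0,0,0],[-0.0245,-0.001,0,0,0,6.5,0],[-0.031,0,0,0,0,12.5,0],[-0.0375,0,0,0,0,18.5,0]]]'

```text
time_s: 2.75
position: [0.5528, 0.1378, 0.0577]
tcp_rot: [[-1.0, 0.018, 0.001], [0.018, 1.0, -0.0], [-0.001, -0.0, -1.0]]
force: [-1.8, -0.4, -0.6]
width: 0.0003
finger_force: 0.5
```

>>> arm_command --rows '[[[-0.0064,0.0013,0,0,0,6,0],[-0.014,0.002,0,0,0,13,0],[-0.0215,0.0017,0,0,0,20,0],[-0.029,0.0005,0,0,0,27,0],[-0.036,-0.0016,0,0,0,34,0]]]'

```text
time_s: 3.38
position: [0.5886, 0.1358, 0.0576]
tcp_rot: [[-0.819, 0.574, 0.001], [0.574, 0.819, 0.0], [-0.001, 0.001, -1.0]]
force: [-1.4, -0.2, 0.1]
width: -0.0002
finger_force: 0.5
```

Run:
```python
from plant import arm;from h import *
s=arm.read_state();print(s["position"],f(55),s["force"],s["ft_torque"]);plan(s["tcp_rot"],s["position"],[f(a) for a in (48,41,34,27,20)])
d=arm.snapshot("scene");cv2.imwrite("pics/s3.png",cv2.resize(d["img"][140:300,180:390,::-1],None,fx=3.5,fy=3.5,interpolation=cv2.INTER_CUBIC))
```

```text
[0.58864853 0.1357955  0.05762909] (np.float64(0.5857177294945833), np.float64(0.13603955742078072), 0.056, 145) [-1.35488858 -0.17392028  0.14689706] [-0.00028267  0.2494698   0.00485665]
[-0.0049, -0.0, 0.0016] [0.1, 0.0, 6.9]
[-0.0124, 0.0005, 0.0016] [0.1, 0.0, 13.9]
[-0.02, 0.0001, 0.0016] [0.1, 0.0, 20.9]
[-0.0274, -0.0012, 0.0016] [0.1, 0.0, 27.9]
[-0.0347, -0.0034, 0.0016] [0.1, 0.0, 34.9]
```

View pics/s3.png

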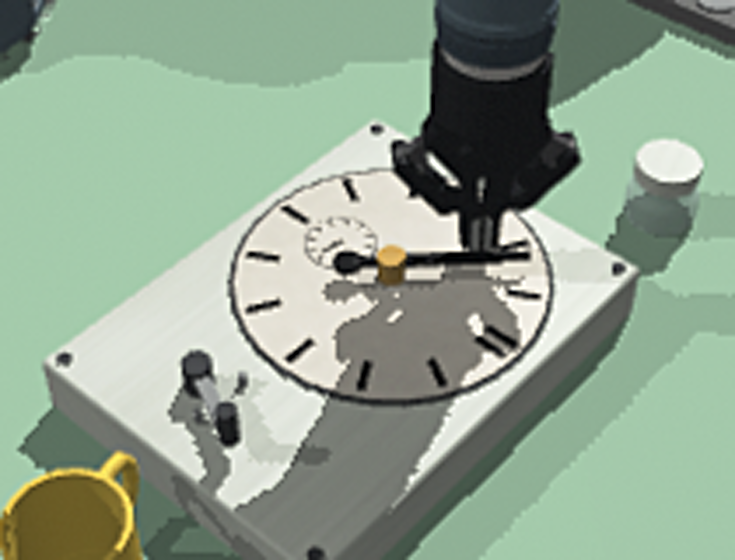

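The finger has pushed the hand to about 50–55° (tip at crop (528,256), hub at (390,262)). The clock is unmoved.

>>> arm_command --rows '[[[-0.005,0,0.0008,0,0,7,0],[-0.0124,0.0005,0.001,0,0,14,0],[-0.02,0,0.001,0,0,21,0],[-0.0274,-0.0012,0.001,0,0,28,0],[-0.0347,-0.0034,0.001,0,0,35,0]]]'

```text
time_s: 4.05
position: [0.6157, 0.1135, 0.0568]
tcp_rot: [[-0.343, 0.939, 0.002], [0.939, 0.343, 0.001], [0.0, 0.003, -1.0]]
force: [0.4, 1.7, -0.4]
width: -0.0002
finger_force: 0.5
```

Run:
```python
from plant import arm;from h import *
s=arm.read_state();print(s["position"],f(20),s["force"]);plan(s["tcp_rot"],s["position"],[f(a) for a in (18,16,14,12,11)])
d=arm.snapshot("wrist");d["s"]=s;np.save("pics/w4.npy",d,allow_pickle=True);cv2.imwrite("pics/w4.png",d["img"][:,:,::-1])
d=arm.snapshot("scene");np.save("pics/s4.npy",d,allow_pickle=True);cv2.imwrite("pics/s4.png",cv2.resize(d["img"][170:290,230:370,::-1],None,fx=5,fy=5,interpolation=cv2.INTER_CUBIC))
```

```text
[0.61565394 0.11352888 0.05679643] (np.float64(0.6150802450256067), np.float64(0.1130864442217217), 0.056, 110) [ 0.44867062  1.74483785 -0.38136329]
[-0.0023, -0.0002, 0.0008] [0.2, -0.0, 2.1]
[-0.0044, 0.0002, 0.0008] [0.2, -0.0, 4.1]
[-0.0066, 0.0006, 0.0008] [0.2, -0.0, 6.1]
[-0.0087, 0.0009, 0.0008] [0.2, -0.0, 8.1]
[-0.0098, 0.001, 0.0008] [0.2, -0.0, 9.1]
```

View pics/s4.png

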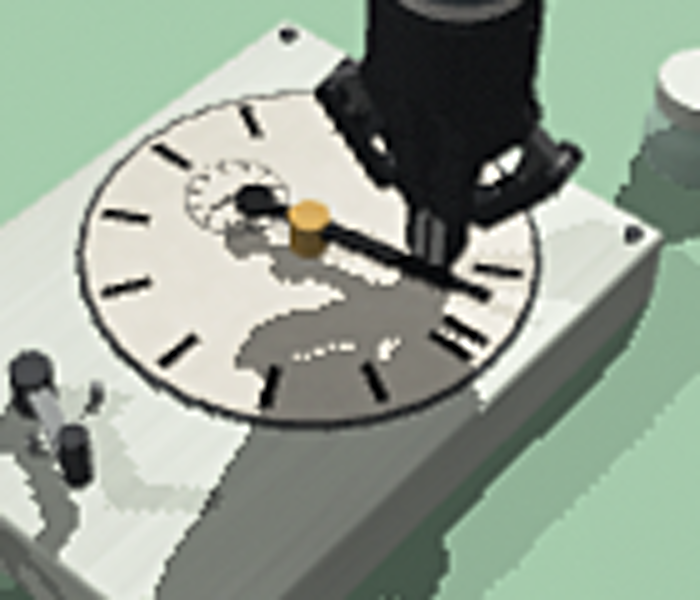

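Scene crop: disc at (258,200), tip (490,295), twelve bar (460,338) and hub top (309,214). The hand is near the mark but still short of it.

Run:
```python
from h import *
d=np.load("pics/s4.npy",allow_pickle=True).item()
r=lambda x,y,z:ray(d,x/5+229.6,y/5+169.6,z)
a=lambda v:np.degrees(np.arctan2(v[1],v[0]))
D,T,H,W,S,th,ni=r(258,200,.067),r(490,295,.0645),r(309,214,.07),r(460,338,.05),r(172,156,.05),r(270,386,.05),0
print(D,T,H,W,"hand",a(T-D),a(T-H),"mark",a(W-H))
# opposite mark pairs: six(172,156)? 
for n,p in dict(m11=(498,270),m1=(375,383),m2=(270,386),m3=(178,350),m4=(126,288),m5=(125,215),m6=(170,156),m7=(250,121)).items():
    q=r(*p,.05);print(n,q.round(4),a(q-c).round(1))
```

```text
[0.54108578 0.0662237 ] [0.65579608 0.11164499] [0.5662511  0.07722378] [0.65761098 0.09219868] hand 21.601843391288188 21.02682646509971 mark 9.308642536196295
m11 [0.6377 0.1358] 38.1
m1 [0.6528 0.0438] -21.0
m2 [0.6239 0.0059] -50.3
m3 [ 0.5803 -0.0133] -79.9
m4 [ 0.5338 -0.0088] -109.2
m5 [0.4944 0.0198] -140.1
m6 [0.4751 0.0623] -170.0
m7 [0.4806 0.1099] 159.1
```

>>> arm_command --rows '[[[-0.0023,0,0,0,0,2,0],[-0.0045,0,0,0,0,4,0],[-0.007,0.0005,0,0,0,6.5,0],[-0.009,0.0009,0,0,0,8.5,0],[-0.0108,0.001,0,0,0,10,0]]]'

```text
time_s: 4.78
position: [0.6189, 0.1032, 0.0559]
tcp_rot: [[-0.176, 0.984, 0.0], [0.984, 0.176, 0.0], [0.0, 0.0, -1.0]]
force: [0.6, 0.2, 0.1]
width: -0.0001
finger_force: 0.4
```

Run:
```python
from plant import arm;from h import *
s=arm.read_state();print(s["position"],f(10),s["force"]);plan(s["tcp_rot"],s["position"],[f(10),f(9),f(8)])
d=arm.snapshot("scene");np.save("pics/s5.npy",d,allow_pickle=True);cv2.imwrite("pics/s5.png",cv2.resize(d["img"][170:290,230:370,::-1],None,fx=5,fy=5,interpolation=cv2.INTER_CUBIC))
```

```text
[0.61889218 0.10321634 0.05593146] (np.float64(0.620396918426895), np.float64(0.10368341083170504), 0.056, 100) [0.58386314 0.1532379  0.09887474]
[0.0002, 0.0016, -0.0001] [0.0, -0.0, 0.1]
[-0.0009, 0.0018, -0.0001] [0.0, -0.0, 1.1]
[-0.0019, 0.0021, -0.0001] [0.0, -0.0, 2.1]
```

View pics/s5.png

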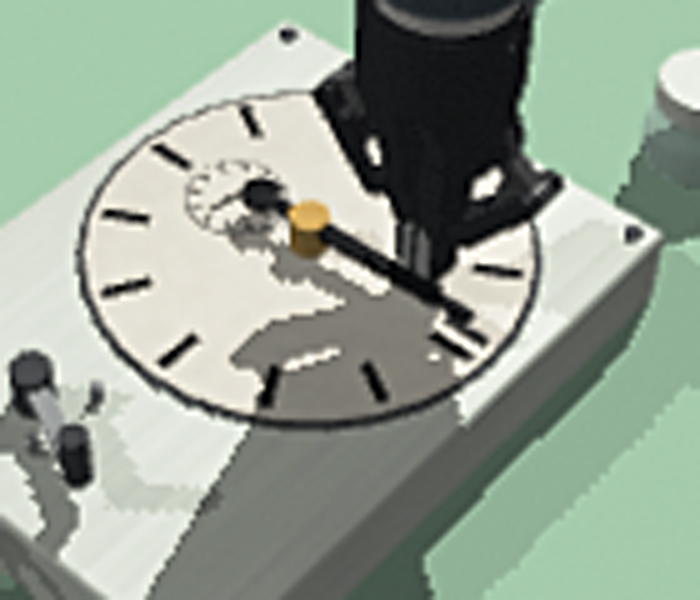

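Disc at (264,193), tip at (473,317).

Run:
```python
from h import *
d=np.load("pics/s5.npy",allow_pickle=True).item()
r=lambda x,y,z:ray(d,x/5+229.6,y/5+169.6,z)
a=lambda v:np.degrees(np.arctan2(v[1],v[0]))
for tip in ((470,318),(474,317)):
    D,T,H=r(264,193,.067),r(*tip,.0645),r(309,214,.07);print(D,T,a(T-D),a(T-H),np.hypot(*(T-H)))
```

```text
[0.5392118  0.07149561] [0.66028488 0.09469279] 10.846231105515345 10.524083231128333 0.09564265277934487
[0.5392118  0.07149561] [0.66100521 0.0965321 ] 11.616202468500378 11.517638492138337 0.09670135020364198
```

>>> arm_command --rows '[[[-0.0008,0,0,0,0,0,0],[-0.0015,0,0,0,0,0,0],[-0.0015,0,0,0,0,0,0],[0.01,0,0,0,0,0,0],[0.025,0,-0.01,0,0,0,0]]]'

```text
time_s: 5.45
position: [0.613, 0.1283, 0.0651]
tcp_rot: [[-0.176, 0.984, -0.003], [0.984, 0.176, -0.0], [0.0, -0.003, -1.0]]
force: [-0.0, -0.2, 0.1]
width: -0.0001
finger_force: 0.0
```

>>> arm_command --rows '[[[0,0,-0.03,0,0,0,0],[0,0,-0.075,0,0,0,0],[0.02,0,-0.12,0,0,0,0],[0.02,0,-0.13,0,0,0,0],[0.02,0,-0.13,0,0,0,0]]]'

```text
time_s: 6.08
position: [0.6112, 0.1482, 0.1967]
tcp_rot: [[-0.178, 0.984, 0.002], [0.984, 0.178, 0.0], [-0.0, 0.002, -1.0]]
force: [-0.0, -0.3, -0.5]
width: 0.0003
finger_force: 0.0
```

Run:
```python
from plant import arm;from h import *
s=arm.read_state();print(s["position"],s["force"])
d=arm.snapshot("wrist");d["s"]=s;np.save("pics/w6.npy",d,allow_pickle=True);cv2.imwrite("pics/w6.png",d["img"][:,:,::-1])
# target beside lever
e=9.5;X=u(e);Y=u(e+90)
g=lambda x,y,z:(*(c+x/1e3*X+y/1e3*Y),z,e+90)
print(g(21,-183,.078));plan(s["tcp_rot"],s["position"],[g(21,-215,.185),g(21,-215,.076)])
```

```text
[0.61115653 0.14819886 0.19674655] [-0.01239931 -0.28241743 -0.48235829]
(np.float64(0.6149157095047858), np.float64(-0.09902426535823912), 0.078, 99.5)
[-0.2759, -0.0407, 0.0117] [0.1, 0.0, 0.7]
[-0.2759, -0.0409, 0.1207] [0.1, 0.0, 0.7]
```

View pics/w6.png

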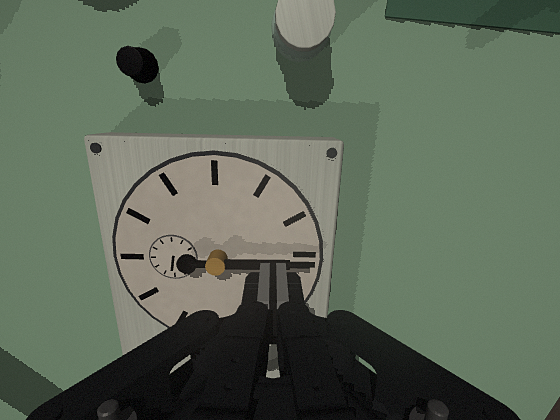

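Wrist view: disc at (187,264), brass hub (215,262) and double bar (302,254/265), with the hand running along the bar. The fingers hide the tip, so I'll recheck from beside the lever.

>>> arm_command --rows '[[[-0.055,-0.008,0.002,0,0,0,0],[-0.11,-0.016,0.004,0,0,0,0],[-0.165,-0.024,0.007,0,0,0,0],[-0.22,-0.032,0.01,0,0,0.5,0],[-0.276,-0.041,0.0117,0,0,0.7,0]]]'

```text
time_s: 6.75
position: [0.6176, -0.133, 0.1815]
tcp_rot: [[-0.164, 0.986, -0.004], [0.986, 0.164, 0.001], [0.002, -0.004, -1.0]]
force: [0.2, -1.3, -1.1]
width: 0.0
finger_force: 0.0
```

Run:
```python
from plant import arm;from h import *
s=arm.read_state();print(s["position"],s["force"])
d=arm.snapshot("wrist");d["s"]=s;np.save("pics/w7.npy",d,allow_pickle=True);cv2.imwrite("pics/w7.png",d["img"][:,:,::-1])
```

```text
[ 0.61760975 -0.13299847  0.18151726] [ 0.19354791 -1.26102342 -1.06008841]
```

View pics/w7.png

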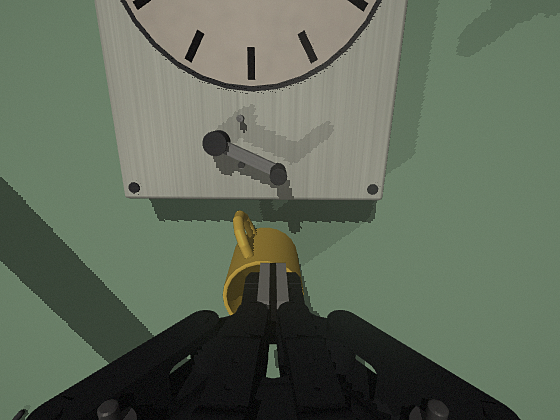

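Post at (279,172), pivot at (216,143). The mug handle is near (240,225) and its body edge near (268,232). I'll check the hand numerically in the scene and side views.

Run:
```python
from plant import arm;from h import *
d=np.load("pics/w7.npy",allow_pickle=True).item();s=d["s"]
T=np.eye(4);T[:3,:3]=s["tcp_rot"];T[:3,3]=s["position"];C=T@d["mount"]
for n,a in dict(post=(279,171,.09),pivot=(216,142,.071),three=(251,63,.05),mughandle=(238,212,.08),handlelow=(250,250,.04),mugrim=(270,232,.085),c2=(383,199,.047),c4=(127,198,.047)).items(): print(n,ray(d,*a,cam=C).round(4))
for n in("scene","side"):
    d=arm.snapshot(n);np.save(f"pics/{n}7.npy",d,allow_pickle=True);V=d["img"].max(2)
    for nm,dd in (("now",d),):
        P=[]
        for v in range(150,320):
            for w in range(180,390):
                if V[v,w]<55:
                    q=ray(dd,w,v,.0655)-c;r=np.hypot(*q);an=np.degrees(np.arctan2(q[1],q[0]))
                    if 18<r*1e3<72 and abs(an-9.5)<30:P.append(q)
        P=np.array(P)
        if len(P)>5:
            l=cv2.fitLine(P.astype(np.float32),cv2.DIST_HUBER,0,1e-4,1e-4).ravel();print(n,len(P),"ang",np.degrees(np.arctan(l[1]/l[0])),np.degrees(np.arctan2(*P.mean(0)[::-1])),"at",l[2:]+c)
        else: print(n,len(P))
```

```text
post [ 0.6154 -0.0911]
pivot [ 0.5609 -0.0794]
three [ 0.5792 -0.0138]
mughandle [ 0.5872 -0.1335]
handlelow [ 0.6021 -0.1864]
mugrim [ 0.617  -0.1452]
c2 [ 0.7204 -0.1087]
c4 [ 0.4779 -0.1485]
scene 67 ang 9.866967 7.040967428695843 at [0.60906246 0.08356568]
side 100 ang 9.904018 9.943697582948518 at [0.60857076 0.08581388]
```

The hand sits at 9.9° against the mark's 9.5°, which is good. Next is the lever.

```bash
cat >> h.py <<'E'
X=u(9.5);Y=u(99.5)
g=lambda x,y,z=.074:(*(c+x/1e3*X+y/1e3*Y),z,99.5)
E
python3 - <<'E'
from plant import arm;from h import *
s=arm.read_state();print(g(23,-209));plan(s["tcp_rot"],s["position"],[g(23,-209,.13),g(23,-209)])
E
```

```text
(np.float64(0.6211795184602379), np.float64(-0.12433759578648576), 0.074, 99.5)
[0.0091, 0.0053, 0.0514] [-0.2, -0.1, -0.3]
[0.009, 0.0055, 0.1074] [-0.2, -0.1, -0.3]
```

>>> arm_command --rows '[[[0.007,0.004,0.02,0,0,0,0],[0.007,0.004,0.05,0,0,0,0],[0.007,0.004,0.08,0,0,0,0],[0.007,0.004,0.1,0,0,0,0],[0.007,0.004,0.107,0,0,0,0]]]'

```text
time_s: 7.52
position: [0.6197, -0.122, 0.0743]
tcp_rot: [[-0.166, 0.986, -0.005], [0.986, 0.166, 0.002], [0.003, -0.005, -1.0]]
force: [-0.2, -0.0, 0.2]
width: 0.0002
finger_force: 0.0
```

Run:
```python
from plant import arm;from h import *
s=arm.read_state();print(s["position"],s["force"]);plan(s["tcp_rot"],s["position"],[g(23,-209),g(25,-175),g(24,-160),g(24,-148)])
```

```text
[ 0.61974521 -0.12204079  0.07427177] [-0.16849886 -0.03750254  0.23471196]
[-0.0025, 0.001, 0.0003] [-0.3, -0.2, 0.0]
[0.0315, 0.0031, 0.0003] [-0.3, -0.2, 0.0]
[0.0465, 0.0021, 0.0004] [-0.3, -0.2, 0.0]
[0.0585, 0.0021, 0.0004] [-0.3, -0.2, 0.0]
```

>>> arm_command --rows '[[[0.006,0.001,0,0,0,0,0],[0.013,0.002,0,0,0,0,0],[0.02,0.003,0,0,0,0,0],[0.027,0.003,0,0,0,0,0],[0.034,0.003,0,0,0,0,0]]]'

```text
time_s: 8.15
position: [0.6198, -0.0894, 0.0776]
tcp_rot: [[-0.165, 0.986, 0.001], [0.986, 0.165, -0.0], [-0.0, 0.001, -1.0]]
force: [1.1, -0.8, 0.0]
width: -0.0002
finger_force: 0.7
```

>>> arm_command --rows '[[[0.005,0,0,0,0,0,0],[0.01,0,0,0,0,0,0],[0.015,0,0,0,0,0,0],[0.019,0,0,0,0,0,0],[0.019,0,0,0,0,0,0]]]'

```text
time_s: 8.78
position: [0.6158, -0.0705, 0.0768]
tcp_rot: [[-0.165, 0.986, -0.001], [0.986, 0.165, 0.001], [0.001, -0.001, -1.0]]
force: [-0.2, 0.4, 0.6]
width: -0.0001
finger_force: 0.0
```

>>> arm_command --rows '[[[0.002,0,0,0,0,0,0],[0.004,0,0,0,0,0,0],[0.006,0,0,0,0,0,0],[0.007,0,0,0,0,0,0]]]'

```text
time_s: 9.28
position: [0.6149, -0.0642, 0.077]
tcp_rot: [[-0.165, 0.986, -0.0], [0.986, 0.165, -0.0], [-0.0, -0.0, -1.0]]
force: [-1.3, -2.4, -0.2]
width: -0.0004
finger_force: 0.8
```

Run:
```python
from plant import arm;from h import *
s=arm.read_state();p=s["position"][:2]-c;print(p@X,p@Y,s["force"],s["finger_force"])
d=arm.snapshot("wrist");T=np.eye(4);T[:3,:3]=s["tcp_rot"];T[:3,3]=s["position"];C=T@d["mount"]
Tc=np.linalg.inv(C)
K=np.array([[d["fx"],0,d["cx"]],[0,d["fy"],d["cy"]],[0,0,1]])
for q in(0.7,.8,.9,1.):
    al=np.radians(-28.2)+0 ; base=np.arctan2(-28,51)
    w=c+(-.03+.058*np.cos(base+q))*X+(-.155+.058*np.sin(base+q))*Y
    v=K@(Tc@np.r_[w,.09,1])[:3];print(q,v[:2]/v[2])
V=d["img"].max(2);print(V[120:300:6,200:340:5])
```

```text
0.026752524191036665 -0.1486335859188508 [-1.29506541 -2.43981781 -0.17607044] 0.8335864171385765
0.7 [272.87536694 282.46679546]
0.8 [269.97327472 272.4070985 ]
0.9 [265.85158525 262.40797453]
1.0 [260.5124967  252.58688134]
[[149 149 150 149 150 150 152 149 148 148 148 146 144 144 145 148 145 143
  144 146 147 145 141 144 144 144 143 141]
 [151 152 151 150 152 149 147 148 148 149 147 144 145 145 148 147 149 145
  145 162  42 147 142 142 142 142 145 140]
 [151 150 150 147 150 150 148 149 147 148 148 146 144 146 147 148 146 146
  143  35  45  42 145 142 143 141 144 142]
 [149 152 149 150 147 148 146 147 144 147 146 146 143 143 145 146 146 145
  146 149  45  44 161 143 142 141 143 144]
 [149 149 150 148 158 157 149 148 147 147 147 145 143 142 142 145 141 143
  140 147  87  45  42 143 143 143 142 144]
 [146 149 145 148  14  30 165 148 147 147 143 145 146 144 143 143 145 141
  145 145 146  39  44  27 143 149 145 145]
 [147 146 148 149  16  32 120 147 146 142 145 142 146 147 145 146 144 147
  144 144 142 150  46  43 148 143 145 143]
 [144 144 149 148  12  24  77 147 146 147 145 143 144 1
[... 1936 characters left out ...]
 96  97  98  97  96  98  75  78  83  78  46  53  52  52  47  25  89  86
  134 140 136 139 137 140 139 137 140 137]
 [101  95 100  89  83  77  78  79  79  75 142 150  48  61  31  25  86  87
  140 141 138 139 137 139 139 139 139 135]
 [ 99  77  72  84  78  78 152  62 138 147  33  30  86  85  30  29  85  86
   37  37 148 134 137 140 142 138 141 134]
 [ 78  78  77  79 148 121 116 139 138  24  30  29  86  82  28  29  84  86
   38  37  24 135 138 139 142 135 139 133]
 [ 78  77 144  69 128 116 133 136 138  30  37  40  81  84  25  24  84  81
   31  39  40  66 137 141 142 135 138 133]
 [ 77  75  73  68  71 135 132 139 136  32  33  30  80  83  25  26  85  84
   34  33  34  78 140 139 133 136 138 131]]
```

>>> arm_command --rows '[[[0.001,0,0,0,0,0,0],[0.002,0,0,0,0,0,0],[0.002,0,0,0,0,0,0],[0.002,0,0,0,0,0,0]]]'

```text
time_s: 9.82
position: [0.6149, -0.0621, 0.0772]
tcp_rot: [[-0.165, 0.986, 0.0], [0.986, 0.165, 0.0], [0.0, 0.0, -1.0]]
force: [-1.1, -1.7, -0.9]
width: 0.0005
finger_force: 0.6
```

>>> arm_command --rows '[[[0.001,0,0,0,0,0,0],[0.002,0,0,0,0,0,0],[0.002,0,0,0,0,0,0]]]'

```text
time_s: 10.2
position: [0.6148, -0.0617, 0.0772]
tcp_rot: [[-0.164, 0.986, 0.001], [0.986, 0.164, -0.003], [-0.003, 0.0, -1.0]]
force: [-0.5, -6.0, -2.1]
width: -0.0004
finger_force: 2.9
```

The force rose to 6 N with almost no motion, so the lever is at its stop. Backing off.

>>> arm_command --rows '[[[-0.005,0,0,0,0,0,0],[-0.02,0,0,0,0,0,0],[-0.028,0,-0.03,0,0,0,0],[-0.028,0,-0.085,0,0,0,0],[-0.028,0,-0.12,0,0,0,0]]]'

```text
time_s: 10.82
position: [0.6201, -0.0886, 0.1998]
tcp_rot: [[-0.164, 0.986, 0.003], [0.986, 0.164, 0.0], [-0.0, 0.003, -1.0]]
force: [0.4, 0.3, 0.4]
width: 0.0001
finger_force: 0.0
```

>>> arm_command --rows '[[[0,0,-0.02,0,0,0,0],[-0.01,0,-0.03,0,0,0,0],[-0.01,0,-0.03,0,0,0,0],[-0.01,0,-0.03,0,0,0,0]]]'

```text
time_s: 11.32
position: [0.6201, -0.0979, 0.2257]
tcp_rot: [[-0.164, 0.986, -0.002], [0.986, 0.164, 0.001], [0.001, -0.002, -1.0]]
force: [-0.4, -0.0, -1.1]
width: -0.0
finger_force: 0.0
```

Run:
```python
from plant import arm;from h import *
s=arm.read_state();print(s["position"],s["force"],np.abs(s["qd"]).max())
for n in("scene","side"):
    d=arm.snapshot(n);V=d["img"].max(2)
    o=np.load(f"pics/{n}0.npy",allow_pickle=True).item()["img"].max(2)
    P=[];L=[]
    for v in range(150,320):
        for w in range(180,390):
            if V[v,w]<55:
                q=ray(d,w,v,.0655)-c;r=np.hypot(*q);an=np.degrees(np.arctan2(q[1],q[0]))
                if 18<r*1e3<72 and abs(an-9.5)<30:P.append(q)
                q=ray(d,w,v,.085)-c;q=np.array([q@X,q@Y])*1e3
                if 5<q[0]<40 and -200<q[1]<-112 and o[v,w]>100:L.append(q)
    P=np.array(P,np.float32);l=cv2.fitLine(P,cv2.DIST_HUBER,0,1e-4,1e-4).ravel()
    print(n,len(P),"hand deg",np.degrees(np.arctan(l[1]/l[0])),"post",len(L),np.median(L,0) if L else 0)
```

```text
[ 0.62011005 -0.09791682  0.22565706] [-0.3724473  -0.00185409 -1.05719534] 0.009704616060397707
scene 67 hand deg 9.866967 post 33 [  32.1235181  -139.87032271]
side 100 hand deg 9.904018 post 27 [  21.30975294 -122.43159731]
```

Run:
```python
from plant import arm;from h import *
s=arm.read_state();d=arm.snapshot("wrist");T=np.eye(4);T[:3,:3]=s["tcp_rot"];T[:3,3]=s["position"];C=T@d["mount"]
V=d["img"].max(2);n,l,st,ce=cv2.connectedComponentsWithStats((V<62).astype(np.uint8))
for i in range(1,n):
    if st[i,4]>25:
        for z in(.05,.071,.09):
            q=ray(d,*ce[i],z,cam=C)-c;q=np.array([q@X,q@Y])*1e3
            if z==.05 and not(-130<q[0]<130 and -215<q[1]<110):break
            print(st[i],ce[i].round(),z,q.round(1))
```

```text
[ 121    0  249  131 1277] [249.  80.] 0.05 [  3.  -67.3]
[ 121    0  249  131 1277] [249.  80.] 0.071 [  4.5 -69.3]
[ 121    0  249  131 1277] [249.  80.] 0.09 [  5.9 -71.2]
[129   0  27   4 105] [142.   1.] 0.05 [-91.8  -2.2]
[129   0  27   4 105] [142.   1.] 0.071 [-84.   -8.6]
[129   0  27   4 105] [142.   1.] 0.09 [-76.9 -14.4]
[188   0   5  20  58] [190.  10.] 0.05 [-49.5  -8.5]
[188   0   5  20  58] [190.  10.] 0.071 [-44.5 -14.4]
[188   0   5  20  58] [190.  10.] 0.09 [-39.9 -19.8]
[198   0  22  27 216] [211.   7.] 0.05 [-30.4  -6.6]
[198   0  22  27 216] [211.   7.] 0.071 [-26.6 -12.7]
[198   0  22  27 216] [211.   7.] 0.09 [-23.2 -18.2]
[234   0  98  13 275] [271.   3.] 0.05 [24.5 -3.8]
[234   0  98  13 275] [271.   3.] 0.071 [ 24.7 -10. ]
[234   0  98  13 275] [271.   3.] 0.09 [ 24.8 -15.7]
[164   4  30  29  47] [177.  22.] 0.05 [-62.4 -18.3]
[164   4  30  29  47] [177.  22.] 0.071 [-56.5 -23.7]
[164   4  30  29  47] [177.  22.] 0.09 [-51.2 -28.5]
[333   5  27   8 211] [346.   8.] 0.05 [92.2 -7.6]
[333   5  27   8 211] [346.   8.] 0.071 [ 87.9 -13.7]
[333   5  27   8 211] 
[... 794 characters left out ...]
 155] [246. 109.] 0.09 [  3.1 -93.9]
[259 139  16  18 201] [267. 148.] 0.05 [  19.7 -131.6]
[259 139  16  18 201] [267. 148.] 0.071 [  20.2 -129.5]
[259 139  16  18 201] [267. 148.] 0.09 [  20.6 -127.5]
[207 162  24  23 355] [217. 173.] 0.05 [ -33.6 -158.5]
[207 162  24  23 355] [217. 173.] 0.071 [ -29.7 -154.6]
[207 162  24  23 355] [217. 173.] 0.09 [ -26.1 -151. ]
[144 204   9   9  59] [148. 208.] 0.05 [-112.9 -197.5]
[144 204   9   9  59] [148. 208.] 0.071 [-103.7 -190.9]
[144 204   9   9  59] [148. 208.] 0.09 [ -95.4 -185. ]
[345 206   9   8  56] [349. 210.] 0.05 [ 111.2 -199.1]
[345 206   9   8  56] [349. 210.] 0.071 [ 105.6 -192.4]
[345 206   9   8  56] [349. 210.] 0.09 [ 100.5 -186.4]
```

```bash
python3 -c "
from plant import arm
print(arm.hand_in())"
```

```text
the job is handed in; nothing more can be done
None
```

The job is handed in but returned no verdict: my last measurements put the minute hand within about 0.5° of twelve and the stop lever fully over at its dial-side stop, with the gripper clear of everything after about 11 s.

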